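# Rock the jammed locating block out of the lathe bed

### The arm

A 6-joint arm with a two-finger parallel gripper is mounted at the origin on the work surface. World frame = base frame: x ahead of the robot, y to its left, z up, the work surface at z = 0. Lengths are in mm, angles in rad, forces in N, time in s.
With the tool pointing down it reaches from about 350 to 875 mm from the base axis. Payload 4.2 kg.
Tool frame: the origin (TCP) lies at the very end of the fingers, on their centre line; the grasp point (between the pads) lies 19 mm behind it; z points along the fingers, y is the direction in which the jaws open and shut (so a half turn about z gives the same grasp; the last joint's range is limited). The gripper opens to 85 mm and grips with 20 to 120 N. Pads are 22 mm wide; open, the fingers measure 114 mm over their backs; the gripper's body (76 mm by 85 mm) begins 54 mm behind the grasp point. The pads swing forward as they close: fully open they stand 13 mm farther back than shut.
Start: joints at [-1.079, 0.385, 0.008, 0, -1.194, -0.259], TCP at [144.207, -608.115, 206.412] pointing down, gripper open.
Joint ranges: [-3.14, 3.14], [-1.21, 2.06], [-1.07, 1.41], [-3.16, 2.05], [-2.99, -0.16], [-3.1, 3.1]. Speed limits (rad/s): [2.79, 2.79, 3.14, 3.14, 3.14, 3.14].

### API

Orientations are given as a unit quaternion [x, y, z, w].
In Python, from bench import telemetry, eyes, arm gives the robot as it stands. The module is installed in compiled form; this text tells all that it offers.
- The arm moves only by the tool move_arm, never from a script. Its argument "deltas" is text: rows parted by semicolons, each of 6 numbers parted by spaces: the shift along the tool's x, y, z in cm, then the turn, a rotation vector about the tool's x, y, z in rad. A call has 1 to 12 rows; each row shifts and turns the commanded pose from where the row before left it, along the tool's axes as they then stand; what a row does not reach is not made up. A row lasts 1/8 s, in which the tool goes at most 62.5 mm and 10.7 degrees, less where a joint would pass 70% of its speed; a pose out of reach is approached as far as the arm can. A call is refused whole if a number of a shift passes 6.25 or a number of a turn 0.188, either way. A call with a gripper value outside its range is refused whole. "grip" is the finger opening in cm, from 0 to 8.54, set as the call begins (left out, the last holds). The fingers move at their own pace and stop on an object; the grip force is fixed at half the most. Time passes only in rows, so rows that do not move let the fingers close. It gives the time, the measured TCP pose, the force and the opening at its end, in the units of the state.
- telemetry.read_state(): the state, without advancing time (a new reading comes with each control period).
- eyes.get_image(name): name is "side" or "top"; returns a dict with "pixels" (400x640x3 uint8, blue, green, red), "range_z" (400x640 float32, mm along the optical axis (not along the pixel's ray), 0 where there is no reading), "fx", "fy", "cx", "cy" (pixels), "dist_coeffs" ([k1, k2, p1, p2, k3] as OpenCV has them; the pictures are not rectified), "origin" and "orientation" of the camera in the world. Camera axes: x right, y up, looking along -z (the intrinsics and any distortion apply to the point x, -y, -z); pixel columns grow to the right and rows downward; lengths in mm; the calibration is good to about 2 mm. A picture is of the moment at which its call begins.
- arm.job_done(): hands the job in, once; it reports no verdict.
Trained networks look in a picture, given as the dict that the camera call returned (one of the last four; its "shot" number tells which), for a name from the list of things; names that differ only in an ending like _2 or _b are one class to them, and where a whole thing is asked for, a point or a joint stands for the part that bears it (a point fixed in the world has none). Each returns a list of dicts, best first, with "p" (0 to 1); they miss things now and then, are a little off and sometimes report something else, mostly with a low value. They report only what shows in the picture. A call takes as long as a camera call. They do not tell look-alikes from the thing itself.
- eyes.boxes_of(picture, name): "point" ([x, y, z] in mm, in world coordinates, good to about 4 mm: the middle of the surface that is visible of it).
The state is a dict: "clock": time; "joints": joint angles; "joint_vel": joint speeds; "joint_efforts": joint torques, N m; "position": TCP position; "ee_rot": TCP orientation; "contact_force": force on the tool from outside, world axes, zero at the start; "wrist_torque": the same for the moment, N m; "gripper_width": finger opening in mm.
Only numpy, scipy, OpenCV 4.12 (cv2) and the standard library are available. Lean on these libraries where they do the work, as an engineer would, in place of code of your own. Each camera call takes 0.05 s, during which the arm holds its last target.

### The job

The beech locating block is jammed between the two brass stops on the blue lathe bed extension: grip its top and rock it gently along the bed, first to one side and then to the other, so that it shoves both stops back and comes free; do not wrench it against the stops, and do not push the stops with the gripper. Then lift it out and finish still holding it, upright, about three centimetres above the stops and straight over its slot. Leave everything else on the bench where it is.

Things in the scene. Friction and masses are not known exactly. Their poses are not given: they have to be found in the camera images.
- bed: Blue cast lathe bed extension fixed to the bench, 260 mm long (its y), 114 mm wide (its x; 152 mm over the feet); two ways 51 mm high with a 34 mm gap between them along y. Origin: centre of its underside, z up. The gap's floor is 22 mm above the bench; bars on it form a pocket at the middle, 15 mm long (y), 10 mm deep, for the block's foot.
- slot (a point): Middle of the pocket floor, 22 mm above the bench, under the block's foot; axes as the bed's. The block tips about an edge of its foot (6 mm off its middle), turning about x: tipped 0.13 rad towards a stop it shoves that stop back some 8 mm; it is free when both are 5.5 mm back or more. The tops of the stops are 63 mm above this point.
- block: Pale beech block, 115 mm tall, about 0.1 kg, V notch on top. Origin: centre of its underside; axes as the bed's at the start. 30 mm thick along x all the way up (flat faces to grip). Along y: foot 12 mm wide up to 14 mm; shoulders 36 mm wide, 14 to 26 mm up; neck 26 mm wide, 26 to 103 mm up, then two prongs beside the notch. From 63 mm up it stands free above the stops.
- stop_a (a joint): How far the brass stop on the bed's +y side of the block has slid back from it along the bed, m: 0 to 0.001 at the start (at the neck), 0.014 at the end of its travel. It slides at about 4 N and stays where pushed. Each stop is 84 mm (x) by 30 mm (y) by 32.5 mm high, riding on the ways, its top 85 mm above the bench.
- stop_b (a joint): The same for the stop on the bed's -y side of the block; it slides back along -y.
- stop_a_face (a point): Top edge, at mid width, of the face of stop_a that touches the block. The block's shoulders lie about 4.5 mm below the undersides of the stops and reach about 4 to 5 mm under each, so at first it cannot be pulled straight up.
- stop_b_face (a point): Top edge, at mid width, of the face of stop_b that touches the block.
- collar: Small brass collar, 32 mm across, 18 mm high, standing on one way near an end of the bed; bystander. Origin: centre of its underside.
- mallet: Turned wooden mallet standing on its head, 80 mm across, 215 mm tall; bystander. Origin: centre of its underside.
- bowl: Dark turned bowl, 120 mm across, 55 mm high; bystander. Origin: centre of its underside.
- blank: Pale round turning blank standing on end, 64 mm across, 90 mm tall; bystander. Origin: centre of its underside.
- gouge: Turning gouge lying on the bench, 345 mm long, 28 mm thick; wooden handle to its -x, steel to its +x; bystander. Origin: on the bench under its ferrule.
- layered_blank: Round disc-shaped blank glued up from layers of dark and pale wood, 94 mm across, 48 mm high; bystander. Origin: centre of its underside.
Things that resemble listed ones, but are neither listed nor needed, are in the scene too. What is shaped like the block but red or turquoise is not meant.

How it is judged (in metres and radians):
On the way, in this order (a step that is already met when the one before it is completed fails the run):
1. the block is rocked towards one stop and has shoved it back (angle between block's own z axis and vertical above 0.06 rad and value of joint any of stop_a, stop_b above 0.0055 m), for 0.1 s.
2. the block is rocked the other way and has shoved the other stop back too (angle between block's own z axis and vertical above 0.06 rad and value of joint each of stop_a, stop_b above 0.0055 m), for 0.1 s.
3. the block is lifted out, clear above the stops (z of block in the frame of slot between 0.067 and 0.122 m), for 0.1 s.
At the end, for the whole second after the job is handed in: The block is still held by the gripper, still and upright (within 0.2 rad), its underside 4 to 59 mm above the tops of the stops and within 30 mm of the slot's middle horizontally, touching neither bed nor stops; both stops remain at least 4.5 mm back (all of step 3 and horizontal distance between block and slot below 0.03 m and angle between block's own z axis and vertical below 0.2 rad and contact force between the fingers and block above 2 N and contact force between block and bed below 0.3 N and contact force between block and stop_a below 0.3 N and contact force between block and stop_b below 0.3 N and linear speed of block below 0.03 m/s and angular speed of block below 0.2 rad/s and value of joint each of stop_a, stop_b above 0.0045 m); the arm keeps its last pose, push and grip.
It fails at once if the block is wrenched against a stop with more than 40 N (contact force between block and stop_a above 40 N or contact force between block and stop_b above 40 N).
It fails at once if the gripper pushes a stop with more than 3 N (contact force between any of the fingers, the arm and stop_a above 3 N or contact force between any of the fingers, the arm and stop_b above 3 N).
It fails at once if something else on the bench is moved by more than 30 mm (distance of any of collar, mallet, bowl, blank, gouge, layered_blank from where it was at the start of the episode above 0.03 m).
It also fails if it takes over 42 s, if anything falls off the work surface, if the arm or the gripper's body presses on something with over 40 N, if the wrist force passes 120 N, or if a joint passes its speed limit or range.

## Working session

There is one attempt and no reset: what is moved stays moved. The work goes in short steps, Python scripts to look and compute and a tool call to move; the robot and the scene stay as the last step left them, time stands still between calls to the robot, and variables do not carry over. Pictures are saved under pics/ and viewed, and the job is handed in when it is done.

Besides the shell and the picture viewer there is one more tool, called by a JSON object that holds its "api" and its "payload", one argument or row to a line. move_arm: Moves the arm, as the interface text tells. Its arguments: {"type":"object","properties":{"deltas":{"type":"string"},"grip":{"type":"number"}},"required":["deltas"]}

```bash
mkdir -p pics && cat > h.py <<'E'
import numpy as np, cv2
from scipy.spatial.transform import Rotation as R
from bench import telemetry, eyes, arm
def cloud(im):
    K=np.array([[im['fx'],0,im['cx']],[0,im['fy'],im['cy']],[0,0,1.]])
    h,w=im['range_z'].shape
    u,v=np.meshgrid(np.arange(w),np.arange(h))
    n=cv2.undistortPoints(np.stack([u.ravel(),v.ravel()],1).astype(np.float64).reshape(-1,1,2),K,np.array(im['dist_coeffs'],float)).reshape(h,w,2)
    z=im['range_z'].astype(float)
    P=np.stack([n[...,0]*z,-n[...,1]*z,-z],-1)
    P=P@R.from_quat(im['orientation']).as_matrix().T+np.array(im['origin'])
    P[z==0]=np.nan
    return P
def project(im,p):
    K=np.array([[im['fx'],0,im['cx']],[0,im['fy'],im['cy']],[0,0,1.]])
    c=(np.atleast_2d(p)-np.array(im['origin']))@R.from_quat(im['orientation']).as_matrix()
    c=c*[1,-1,-1]
    return cv2.projectPoints(c.reshape(-1,1,3),np.zeros(3),np.zeros(3),K,np.array(im['dist_coeffs'],float))[0].reshape(-1,2)
E
python3 - <<'E'
from h import *
s=telemetry.read_state(); print(s)
for n in('side','top'):
    im=eyes.get_image(n); cv2.imwrite(f'pics/{n}0.png',im['pixels']); np.save(f'{n}0.npy',im,allow_pickle=True)
    print(n,im['origin'],im['orientation'],im['fx'])
    for k in('block','bed','stop_a','collar','mallet','bowl','blank','gouge'):
        for d in eyes.boxes_of(im,k)[:4]: print(k,round(d['p'],2),np.round(d['point']),np.round(project(im,d['point'])))
E
```

```text
{'clock': 0.0, 'joints': array([-1.07938750e+00,  3.85548655e-01,  6.61696480e-03, -4.88875861e-04,
       -1.19399413e+00, -2.58602033e-01]), 'joint_vel': array([-7.70382119e-04, -2.76121452e-05, -5.95833125e-04,  9.12918556e-04,
        1.29948816e-04, -2.55161892e-03]), 'joint_efforts': array([-1.18711683e-03, -3.92292309e+01,  1.88396055e+01,  4.18624520e+00,
       -4.82997260e-03,  3.08143527e-06]), 'position': array([ 144.05954283, -607.5128464 ,  205.3244451 ]), 'ee_rot': array([-1.16051060e-01,  9.93242652e-01,  1.07396941e-03, -1.78588042e-04]), 'contact_force': array([ 0.22590482,  0.07909283, -0.14775714]), 'wrist_torque': array([-0.01130977, -0.02565836, -0.0624447 ]), 'gripper_width': 85.30821582315761}
side [-77.71892602 847.25552472 688.35340932] [-0.14986699  0.4811763   0.81940798 -0.27309305] 395.61762141433854
block 0.92 [693.  56.  65.] [[268. 196.]]
block 0.83 [381. 136.  69.] [[335. 242.]]
block 0.81 [402.  37.  67.] [[348. 224.]]
block 0.61 [608. 165.  65.] [[264. 220.]]
stop_a 0.86 [559. 119.  79.] [[287. 214.]]
stop_a 0.73 [528.  58.  79.] [[309. 209.]]
coll
[... 220 characters left out ...]
7561194    26.64737398 1357.17767117] [ 0.04443987 -0.0482843  -0.69963923  0.7114764 ] 375.90116163588647
block 0.6 [700.  48.  96.] [[319. 146.]]
block 0.41 [558.  80. 130.] [[309. 185.]]
bed 0.85 [554.  68.  49.] [[313. 190.]]
bed 0.55 [ 336. -373.   30.] [[438. 255.]]
stop_a 0.56 [565. 109.  82.] [[301. 186.]]
stop_a 0.56 [555.  46.  86.] [[319. 188.]]
mallet 0.86 [577. 388. 102.] [[218. 180.]]
mallet 0.45 [559.  44.  84.] [[320. 187.]]
bowl 0.84 [ 337. -372.   28.] [[437. 254.]]
bowl 0.26 [413. 372.  88.] [[222. 228.]]
blank 0.76 [412. 370.  85.] [[222. 229.]]
blank 0.43 [554.  72.  51.] [[312. 190.]]
gouge 0.87 [ 769. -103.   23.] [[361. 134.]]
gouge 0.33 [556.  45.  85.] [[319. 188.]]
```

```bash
python3 - <<'E'
import cv2
a=cv2.imread('pics/side0.png');b=cv2.imread('pics/top0.png')
cv2.imwrite('pics/side0c.png',cv2.resize(a[150:290,220:400],None,fx=4,fy=4,interpolation=2))
cv2.imwrite('pics/top0c.png',cv2.resize(b[120:250,220:400],None,fx=4,fy=4,interpolation=2))
E
```

```text
(no output)
```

View pics/side0.png

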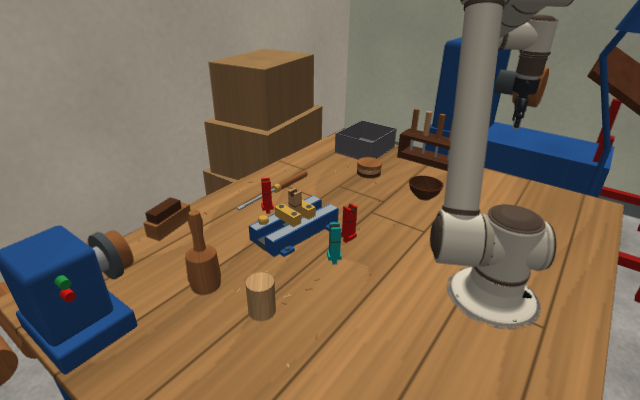

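View pics/side0c.png

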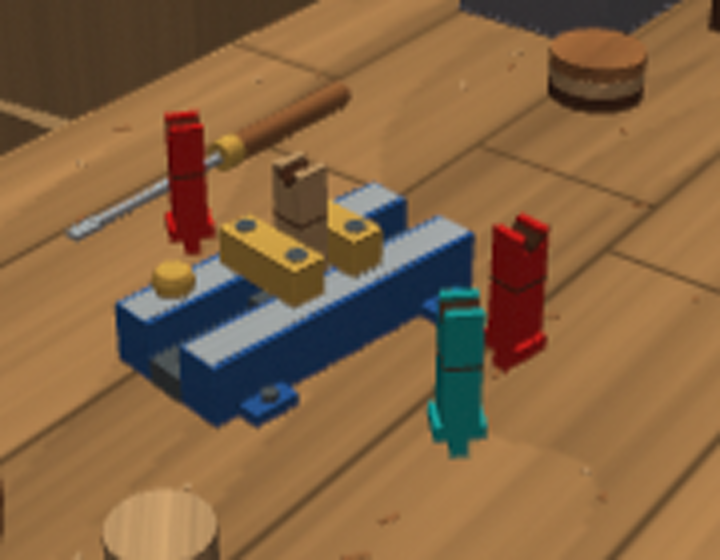

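View pics/top0c.png

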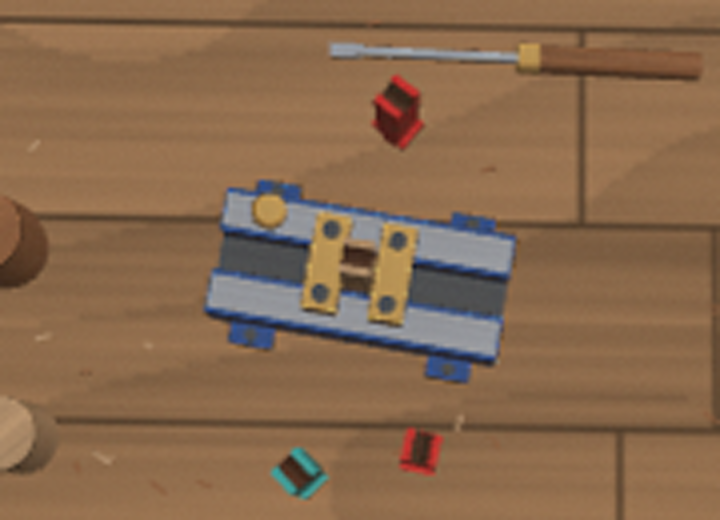

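View pics/top0.png

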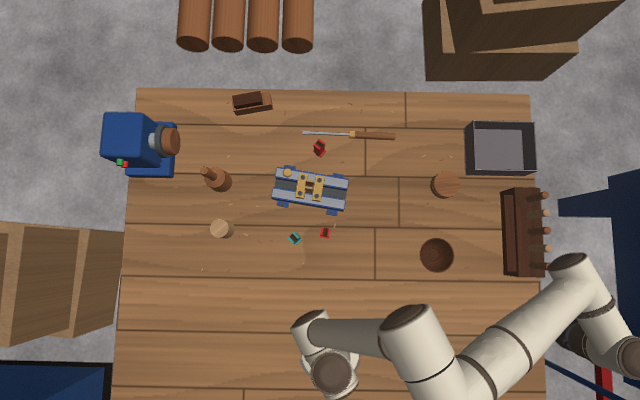

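The beech block meant is at side (296,200) / top (310,185), between the two brass stops on the blue bed. The look-alikes are red at side (268,196) and (348,224), and turquoise at (335,242). The crop confirms that the pale one is the only block on the bed. Next I measure it from the depth images.

```bash
python3 - <<'E'
from h import *
for n in('top','side'):
    im=np.load(f'{n}0.npy',allow_pickle=True).item(); P=cloud(im); hsv=cv2.cvtColor(im['pixels'],cv2.COLOR_BGR2HSV)
    near=(np.hypot(P[...,0]-555,P[...,1]-75)<170)
    def rep(nm,m):
        q=P[m&near]; 
        if len(q)<4: print(n,nm,len(q));return
        r=cv2.minAreaRect(q[:,:2].astype(np.float32)); print(n,nm,len(q),'mean',np.round(q.mean(0),1),'rect',np.round(r[0],1),np.round(r[1],1),round(r[2],2))
    z=P[...,2]
    ways=(abs(z-51)<5)&(hsv[...,1]<110)
    rep('ways',ways&near)
    blue=(z>10)&(z<60)&((hsv[...,0]>100)&(hsv[...,0]<130)); rep('blue',blue)
    st=(abs(z-85)<5); 
    k,l,s,c=cv2.connectedComponentsWithStats((st&near).astype(np.uint8))
    for i in range(1,k):
        if s[i,4]>15: rep('stop',l==i)
    b=(z>100)&(z<145)&(hsv[...,0]<30)&(np.hypot(P[...,0]-558,P[...,1]-80)<40); rep('block',b)
    bt=b&(z>131); rep('blocktop',bt)
    # PCA bed
    for nm,m in(('ways',ways&near),('blue',blue&near)):
        q=P[m][:,:2]; q=q[~np.isnan(q[:,0])]; w,v=np.linalg.eigh(np.cov(q.T)); a=v[:,1]; print('angle of long axis',np.degrees(np.arctan2(a[1],a[0])))
E
```

```text
top ways 997 mean [556.1  72.1  51.3] rect [504.9  87.9] [260.1 229. ] 81.04
top blue 1643 mean [555.2  74.8  43.5] rect [561.3  79.5] [259.2 151. ] 80.93
top stop 193 mean [566.1 107.9  85.2] rect [565.4 107.4] [30. 83.] 81.69
top stop 200 mean [556.5  50.5  85.6] rect [557.3  50.8] [31.1 83.9] 80.7
top block 88 mean [559.8  78.3 130.8] rect [561.3  78.7] [25.7 29.8] 81.19
top blocktop 51 mean [561.6  78.1 136.5] rect [561.3  78.8] [24.7 30. ] 82.06
angle of long axis 84.07244666197963
angle of long axis 83.61554650417084
side ways 694 mean [550.7  94.7  52.4] rect [563.4  79.8] [258.9 112. ] 80.92
side blue 1653 mean [538.6 119.8  35.5] rect [552.4  83.2] [262.3 134.7] 80.99
side stop 27 mean [695.   60.   85.2] rect [698.3  61.8] [29. 15.] 19.22
side stop 319 mean [553.5  92.8  85.5] rect [560.5  81. ] [92.7 87.1] 79.95
side stop 34 mean [404.9  34.9  84.9] rect [403.9  36. ] [31.6 19.7] 29.9
side block 200 mean [558.7  85.6 123.2] rect [561.5  81.3] [28.6 34.2] 80.04
side blocktop 74 mean [561.1  82.4 135.8] rect [561.7  80.9] [28.6 33.6] 82.39
angle of long axis 80.0027182398094
angle of long axis 73.74361904216839
```

{"api": "move_arm", "payload": {
  "deltas": "-2.35 2.39 -0.2 0 0 0;-2.35 2.39 -0.2 0 0 0;-2.35 2.39 -0.2 0 0 0;-2.35 2.39 -0.2 0 0 0;-2.35 2.39 0 0 0 0;-2.35 2.39 0 0 0 0;-2.35 2.39 0 0 0 0;-2.35 2.39 0 0 0 0;-2.35 2.39 0 0 0 0;-2.35 2.39 0 0 0 0;-2.35 2.39 0 0 0 0;-2.35 2.39 0 0 0 0",
  "grip": 6.5
}}

```text
clock: 2.4
position: [353.0, -263.0, 214.7]
ee_rot: [-0.116, 0.993, -0.0, 0.0]
contact_force: [0.4, 0.5, -0.1]
gripper_width: 64.9
```

{"api": "move_arm", "payload": {
  "deltas": "-2.35 2.39 0 0 0 0;-2.35 2.39 0 0 0 0;-2.35 2.39 0 0 0 0;-2.35 2.39 0 0 0 0;-2.35 2.39 0 0 0 0;-2.35 2.39 0 0 0 0;-2.35 2.39 0 0 0 0;-2.35 2.39 0 0 0 0;-2.35 2.39 0 0 0 0;-2.35 2.39 0 0 0 0;-2.35 2.39 0 0 0 0;-2.35 2.39 0 0 0 0"
}}

```text
clock: 3.9
position: [561.2, 81.2, 214.5]
ee_rot: [-0.116, 0.993, 0.0, 0.0]
contact_force: [-0.1, -0.9, -0.4]
gripper_width: 65.1
```

{"api": "move_arm", "payload": {
  "deltas": "0 0 0 0 0 -0.17;0 0 0 0 0 -0.17;0 0 0 0 0 -0.17;0 0 0 0 0 -0.17;0 0 0 0 0 -0.17;0 0 0 0 0 -0.17;0 0 0 0 0 -0.16;0 0 0 0 0 0;0 0 0 0 0 0"
}}

```text
clock: 5.03
position: [560.7, 80.1, 214.5]
ee_rot: [-0.648, 0.761, -0.0, 0.0]
contact_force: [-0.4, 0.8, 0.4]
gripper_width: 64.6
```

```bash
python3 - <<'E'
from h import *
im=eyes.get_image('side'); cv2.imwrite('pics/side1.png',cv2.resize(im['pixels'][120:270,200:400],None,fx=4,fy=4,interpolation=2))
s=telemetry.read_state(); print(s['position'],s['joints'])
P=cloud(im);z=P[...,2]
hsv=cv2.cvtColor(im['pixels'],cv2.COLOR_BGR2HSV)
b=(z>90)&(z<145)&(hsv[...,0]<30)&(np.hypot(P[...,0]-561,P[...,1]-80)<40)
q=P[b]; d=np.radians(81); ey=np.array([np.cos(d),np.sin(d)]); ex=np.array([np.sin(d),-np.cos(d)])
r=q[:,:2]-[561.4,79.2]; print(np.percentile(r@ex,[1,5,50,95,99]),np.percentile(r@ey,[1,5,50,95,99]))
E
```

```text
[560.66809606  80.10562984 214.43134445] [ 4.27949065e-01  2.79453652e-01 -1.26465847e-01 -3.89569688e-06
 -1.16484632e+00 -5.87790393e-01]
[-16.34077997 -15.06352947  -9.85996527  13.4280492   16.36125949] [-11.57169036  -9.75437164   9.87912909  15.91307407  17.21735607]
```

View pics/side1.png

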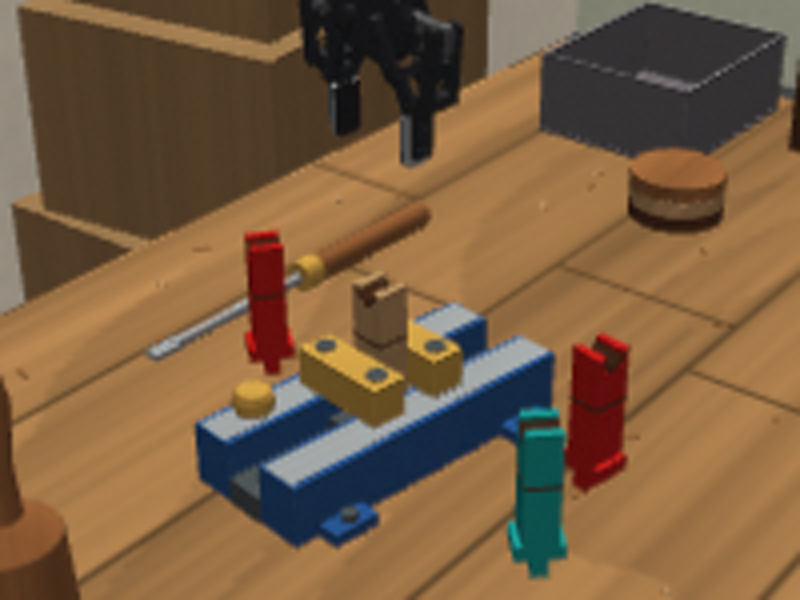

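The open jaws are above the beech block (crop 380,310), one finger on each side in bed x. I descend next.

{"api": "move_arm", "payload": {
  "deltas": "0 -0.06 3 0 0 0;0 0 3 0 0 0;0 0 3 0 0 0;0 0 1.5 0 0 0;0 0 0.7 0 0 0;0 0 0.5 0 0 0;0 0 0 0 0 0;0 0 0 0 0 0"
}}

```text
clock: 6.08
position: [561.8, 80.2, 98.2]
ee_rot: [-0.649, 0.761, -0.0, 0.001]
contact_force: [-0.4, 0.9, -0.4]
gripper_width: 65.0
```

{"api": "move_arm", "payload": {
  "deltas": "0 0 0 0 0 0;0 0 0 0 0 0;0 0 0 0 0 0;0 0 0 0 0 0;0 0 0 0 0 0;0 0 0 0 0 0",
  "grip": 2.6
}}

```text
clock: 6.82
position: [561.8, 80.2, 98.0]
ee_rot: [-0.649, 0.761, -0.0, 0.001]
contact_force: [-0.0, -0.3, 4.4]
gripper_width: 28.3
```

```bash
python3 - <<'E'
from h import *
im=eyes.get_image('side'); cv2.imwrite('pics/side2.png',cv2.resize(im['pixels'][150:250,240:360],None,fx=5,fy=5,interpolation=2))
s=telemetry.read_state(); print(s['position'],s['contact_force'],s['wrist_torque'],s['gripper_width'])
E
```

```text
[561.78443934  80.14516469  97.97681844] [0.78621155 0.59048849 4.28864447] [-0.07275638 -0.03387952 -0.0094815 ] 28.75415849895127
```

View pics/side2.png

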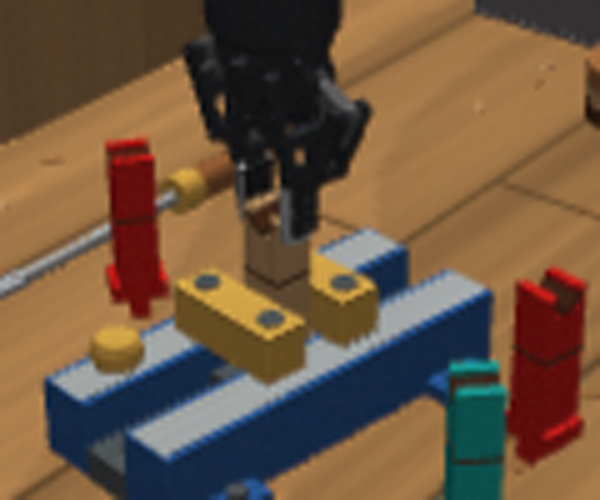

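Gripped: width is about 29 mm, the pads are above the stops. I rock towards +y first (pivot on the foot's edge: TCP −76 mm/rad in tool x).

{"api": "move_arm", "payload": {
  "deltas": "-0.15 0 -0.012 0 0.02 0;-0.15 0 -0.012 0 0.02 0;-0.15 0 -0.012 0 0.02 0;0 0 0 0 0 0"
}}

```text
clock: 7.38
position: [562.3, 84.5, 98.0]
ee_rot: [-0.649, 0.76, -0.02, -0.023]
contact_force: [0.5, -1.7, 5.3]
gripper_width: 28.5
```

{"api": "move_arm", "payload": {
  "deltas": "-0.15 0 -0.012 0 0.02 0;-0.15 0 -0.012 0 0.02 0;-0.15 0 -0.012 0 0.02 0;-0.15 0 -0.012 0 0.02 0;0 0 0 0 0 0;0 0 0 0 0 0;0 0 0 0 0 0"
}}

```text
clock: 8.25
position: [562.9, 90.4, 97.6]
ee_rot: [-0.648, 0.759, -0.046, -0.054]
contact_force: [1.9, -3.1, 4.8]
gripper_width: 28.2
```

```bash
cat > m.py <<'E'
from h import *
import sys
d=np.radians(81); ey=np.array([np.cos(d),np.sin(d)]); ex=np.array([np.sin(d),-np.cos(d)])
im=eyes.get_image('side'); cv2.imwrite(f'pics/{sys.argv[1]}.png',cv2.resize(im['pixels'][150:250,240:360],None,fx=5,fy=5,interpolation=2))
s=telemetry.read_state(); Rm=R.from_quat(s['ee_rot']).as_matrix()
print(s['clock'],s['position'],'F',s['contact_force'],'T',s['wrist_torque'],s['gripper_width'],'tilt y',Rm[:2,2]@ey,'x',Rm[:2,2]@ex)
for nm,i in(('side',im),('top',eyes.get_image('top'))):
    P=cloud(i); r=P[...,:2]-[561.4,79.2]; a=r@ex; b=r@ey; z=P[...,2]
    for sgn in(1,-1):
        m=(abs(z-85)<4)&(abs(a)<45)&(b*sgn>8)&(b*sgn<70)&(i['pixels'][...,0]<130)
        q=(b*sgn)[m]; print(nm,'stop',sgn,len(q),'edges',np.percentile(q,[3,97]) if len(q) else '', 'expected start 13..43')
E
python3 m.py side3
```

```text
8.3 [562.93067474  90.39509917  97.66811848] F [ 2.01529226 -2.70663909  5.16422612] T [-0.70459245 -0.4001665   0.07409669] 28.75011439374852 tilt y -0.14065713481137776 x -9.937910621552115e-05
side stop 1 197 edges [19.2224574  53.36142964] expected start 13..43
side stop -1 116 edges [11.76992466 41.0110305 ] expected start 13..43
top stop 1 1 edges [48.63033199 48.63033199] expected start 13..43
top stop -1 188 edges [15.39469152 43.49424919] expected start 13..43
```

View pics/side3.png

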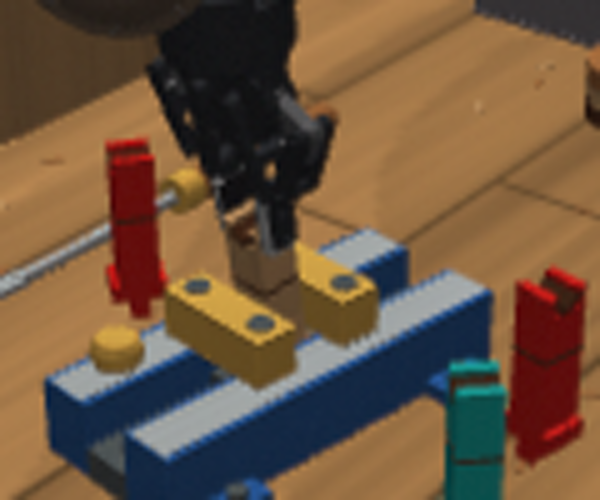

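```bash
python3 - <<'E'
from h import *
d=np.radians(81); ey=np.array([np.cos(d),np.sin(d)]); ex=np.array([np.sin(d),-np.cos(d)])
for n in('side','top'):
    i=np.load(f'{n}0.npy',allow_pickle=True).item()
    P=cloud(i); r=P[...,:2]-[561.4,79.2]; a=r@ex; b=r@ey; z=P[...,2]
    for sgn in(1,-1):
        m=(abs(z-85)<4)&(abs(a)<45)&(b*sgn>8)&(b*sgn<70)&(i['pixels'][...,0]<130)
        q=(b*sgn)[m]; print(n,sgn,len(q),np.percentile(q,[3,97]))
E
```

```text
side 1 194 [13.61867045 46.56188527]
side -1 96 [11.0275712  41.08105063]
top 1 177 [15.96969667 42.42595915]
top -1 187 [15.05986808 43.52374901]
```

Stop_a has moved back about 6–7 mm. I add 0.02 rad for margin (the raised shoulder still clears the other stop), then rock the other way.

{"api": "move_arm", "payload": {
  "deltas": "-0.15 0 -0.012 0 0.02 0;0 0 0 0 0 0;0 0 0 0 0 0"
}}

```text
clock: 8.72
position: [563.0, 91.7, 97.5]
ee_rot: [-0.647, 0.758, -0.052, -0.062]
contact_force: [0.6, -2.8, 5.0]
gripper_width: 28.6
```

```bash
python3 m.py side4
```

```text
8.775 [563.01832485  91.76304448  97.49865703] F [ 1.81294304 -2.71638377  5.58353297] T [-0.88399049 -0.44483881  0.08265923] 28.55100101983779 tilt y -0.1610671416466 x -0.0005257629738473621
side stop 1 194 edges [19.42495032 54.09479393] expected start 13..43
side stop -1 115 edges [12.28128459 41.42826408] expected start 13..43
top stop 1 1 edges [21.85736049 21.85736049] expected start 13..43
top stop -1 192 edges [15.43616506 43.51062062] expected start 13..43
```

{"api": "move_arm", "payload": {
  "deltas": "0.15 0 0.012 0 -0.02 0;0.15 0 0.012 0 -0.02 0;0.15 0 0.012 0 -0.02 0;0.15 0 0.012 0 -0.02 0;0.15 0 0.012 0 -0.02 0;0.15 0 0.012 0 -0.02 0;0.15 0 0.012 0 -0.02 0;0.15 0 0.012 0 -0.02 0;0 0 0 0 0 0"
}}

```text
clock: 9.95
position: [561.3, 80.0, 97.9]
ee_rot: [-0.649, 0.761, -0.0, -0.0]
contact_force: [-0.1, -1.9, 6.4]
gripper_width: 28.8
```

{"api": "move_arm", "payload": {
  "deltas": "0.15 0 -0.012 0 -0.02 0;0.15 0 -0.012 0 -0.02 0;0.15 0 -0.012 0 -0.02 0;0 0 0 0 0 0"
}}

```text
clock: 10.45
position: [560.9, 76.8, 98.0]
ee_rot: [-0.649, 0.761, 0.02, 0.024]
contact_force: [0.9, 1.7, 4.9]
gripper_width: 28.2
```

{"api": "move_arm", "payload": {
  "deltas": "0.15 0 -0.012 0 -0.02 0;0.15 0 -0.012 0 -0.02 0;0.15 0 -0.012 0 -0.02 0;0.15 0 -0.012 0 -0.02 0;0.15 0 -0.012 0 -0.02 0;0 0 0 0 0 0;0 0 0 0 0 0"
}}

```text
clock: 11.32
position: [559.7, 69.2, 97.7]
ee_rot: [-0.647, 0.758, 0.052, 0.061]
contact_force: [1.1, 2.6, 4.4]
gripper_width: 28.8
```

```bash
python3 m.py side5
```

```text
11.375 [559.66631764  69.10499379  97.75886448] F [0.99579131 4.20671562 4.87688416] T [ 1.07674307 -0.13426266  0.01487816] 28.60632662432899 tilt y 0.15997419782366923 x 0.0006438590586293999
side stop 1 184 edges [24.59229983 54.82013982] expected start 13..43
side stop -1 94 edges [12.73850455 49.37337009] expected start 13..43
top stop 1 37 edges [23.01433806 50.68637958] expected start 13..43
top stop -1 30 edges [35.26427352 51.58712966] expected start 13..43
```

View pics/side5.png

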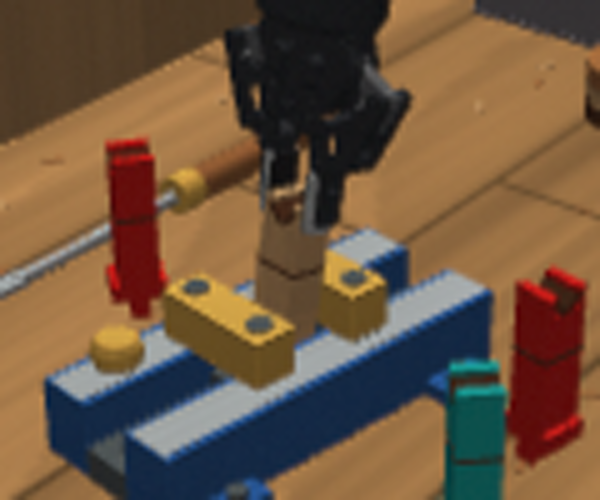

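Both stops are now about 8 mm back. The picture shows the block tilted towards −y with a gap at each stop. I return it to upright and lift.

{"api": "move_arm", "payload": {
  "deltas": "-0.15 0 0.012 0 0.02 0;-0.15 0 0.012 0 0.02 0;-0.15 0 0.012 0 0.02 0;-0.15 0 0.012 0 0.02 0;-0.15 0 0.012 0 0.02 0;-0.15 0 0.012 0 0.02 0;-0.15 0 0.012 0 0.02 0;-0.15 0 0.012 0 0.02 0;0 0 0 0 0 0;0 0 0 0 0 0"
}}

```text
clock: 12.68
position: [561.4, 80.1, 98.0]
ee_rot: [-0.649, 0.761, -0.0, 0.0]
contact_force: [0.6, 2.7, 3.9]
gripper_width: 28.5
```

```bash
python3 m.py side6
```

```text
12.725 [561.36181179  80.02733074  97.98063874] F [1.21681615 2.43708233 4.06913356] T [ 1.091993   -0.24102603  0.04550306] 28.35507971232371 tilt y 0.00037713165278724885 x 0.00026278072576241284
side stop 1 207 edges [12.90221021 55.04209753] expected start 13..43
side stop -1 104 edges [18.98122132 49.20697172] expected start 13..43
top stop 1 65 edges [25.28480351 50.39187231] expected start 13..43
top stop -1 162 edges [23.91075191 51.42271387] expected start 13..43
```

View pics/side6.png

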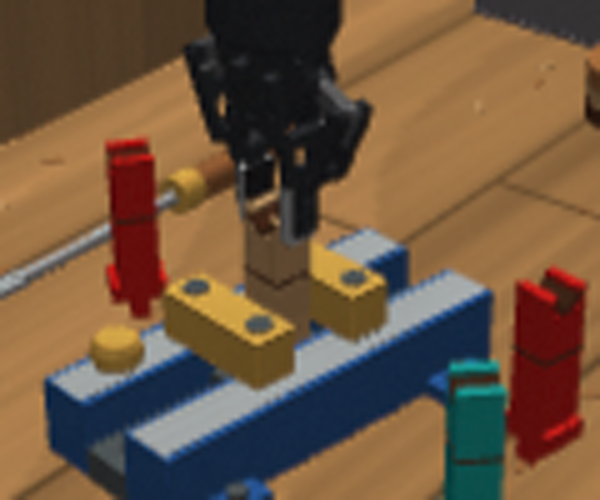

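The block stands upright with a gap at both stops. I lift it in two stages.

{"api": "move_arm", "payload": {
  "deltas": "0 0 -0.3 0 0 0;0 0 -0.4 0 0 0;0 0 -0.5 0 0 0;0 0 0 0 0 0"
}}

```text
clock: 13.28
position: [560.7, 79.7, 110.0]
ee_rot: [-0.649, 0.761, 0.0, -0.001]
contact_force: [0.3, 0.2, -0.9]
gripper_width: 28.1
```

```bash
python3 m.py side7
```

```text
13.325 [560.62357721  79.78287057 109.83648606] F [-1.37127372 -0.56208982 -1.65993265] T [ 0.11643852  0.03885618 -0.02977853] 28.33305083840319 tilt y -0.0004756649700882543 x -0.0012053997742175312
side stop 1 207 edges [12.65652739 54.36339541] expected start 13..43
side stop -1 102 edges [13.44355723 49.55075986] expected start 13..43
top stop 1 71 edges [24.54470655 51.33910454] expected start 13..43
top stop -1 167 edges [23.69588694 51.54802324] expected start 13..43
```

View pics/side7.png

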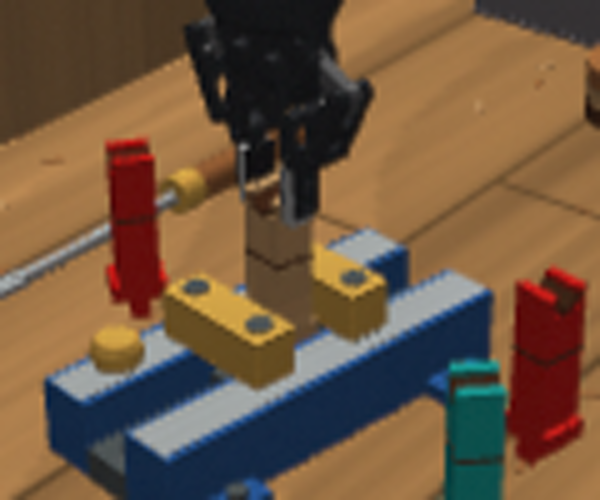

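The block rises freely, with about 1 N of weight and the stops unmoved. Now the rest of the lift.

{"api": "move_arm", "payload": {
  "deltas": "0 0 -0.5 0 0 0;0 0 -0.7 0 0 0;0 0 -0.8 0 0 0;0 0 -1 0 0 0;0 0 -1 0 0 0;0 0 -1 0 0 0;0 0 -1 0 0 0;0 0 -1 0 0 0;0 0 -0.7 0 0 0;0 0 -0.4 0 0 0;0 0 0 0 0 0;0 0 0 0 0 0"
}}

```text
clock: 14.88
position: [561.0, 80.0, 190.5]
ee_rot: [-0.649, 0.761, 0.0, -0.0]
contact_force: [-0.0, -0.4, -0.3]
gripper_width: 28.4
```

```bash
python3 m.py side8; python3 - <<'E'
from h import *
d=np.radians(81); ey=np.array([np.cos(d),np.sin(d)]); ex=np.array([np.sin(d),-np.cos(d)])
im=eyes.get_image('side');P=cloud(im);z=P[...,2];hsv=cv2.cvtColor(im['pixels'],cv2.COLOR_BGR2HSV)
r=P[...,:2]-[561.4,79.6]
m=(z>90)&(z<240)&(np.hypot(r[...,0],r[...,1])<40)&(hsv[...,0]<30)&(hsv[...,1]>60)
print(np.percentile(z[m],[1,99]),np.percentile(r[m]@ex,[2,98]),np.percentile(r[m]@ey,[2,98]))
s=telemetry.read_state();print(s['joint_vel'])
cv2.imwrite('pics/side8b.png',cv2.resize(im['pixels'][120:270,200:400],None,fx=4,fy=4,interpolation=2))
E
```

```text
14.925 [560.9674788   79.96186262 190.43864384] F [-0.33102648  0.02394056 -0.46888414] T [-0.02464676  0.03084005  0.02709326] 28.28527238153354 tilt y -0.0004226397926649519 x -0.0008979647442195204
side stop 1 191 edges [25.54552379 54.77965309] expected start 13..43
side stop -1 150 edges [19.81624987 49.16638223] expected start 13..43
top stop 1 74 edges [29.0996577  50.87741615] expected start 13..43
top stop -1 188 edges [23.27067242 51.38534238] expected start 13..43
[117.30679628 235.43963337] [-18.16719544  14.9772987 ] [-10.47484872  19.05689432]
[-0.00083662 -0.00014208  0.00297146  0.00177742 -0.00014378 -0.00026155]
```

View pics/side8b.png

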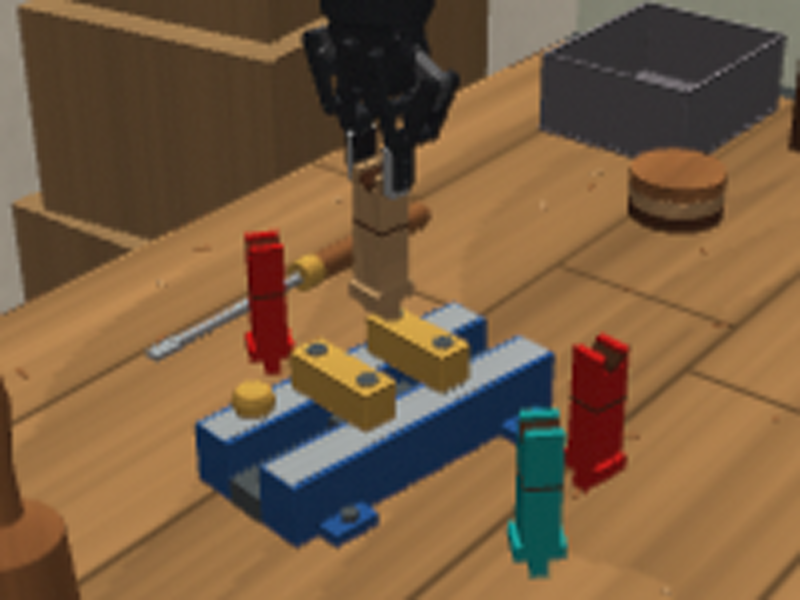

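The block hangs upright over its slot (crop 380,240), its underside near z = 116 mm, about 31 mm above the stops. Both stops stay back and everything else is untouched, so I hand in.

```bash
python3 -c "
from bench import arm
print(arm.job_done())"
```

```text
the job is handed in; nothing more can be done
None
```

The beech block is out and held upright over its slot, its underside about 31 mm above the tops of the stops. I handed the job in at about 15 s on the robot's clock. I gripped the top, rocked it 0.16 rad towards +y and then 0.16 rad towards −y, returned it to upright and lifted it straight up.

My last checks:
- **Stops:** both read about 8 mm back in the depth images. The readings scattered by 1–2 mm, and the top camera's view of stop_a was partly hidden.
- **Block:** tool tilt was about 0.001 rad, the TCP was within about 1 mm of where I measured the slot, and the arm was still.
- **Grip:** finger opening read about 28.5 mm on the 30 mm block, so it is still held.
- **Forces:** the wrist force stayed below about 7 N whenever I read it. I had no direct reading of the force between the block and the stops.
- **Other things on the bench:** those in the last picture, which was a close-up, look untouched. I did not measure them again.

No check failed.

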